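Load the beam-filter barrel and screw its retaining ring down

TASK

Load the filter barrel of the X-ray instrument: drop the copper-faced filter into the bore first, flat on the sprung seat, then the white spacer on top of it. Put the blue retaining ring over the barrel and screw it clockwise until it stops, so that the stack is pushed down against the spring and stays clamped; then let go. Leave the other things on the bench where they are.

Things in the scene. Friction and masses are not known exactly. Their poses are not given: they have to be found in the camera images.
- barrel: Fixed upright aluminium barrel, outside 41 mm, on a round dark base (110 mm across, 22 mm high). Origin: centre of the base's underside, on the table; z up along the bore. Two brass thread ridges outside (53 mm across, tops below the rim) run down clockwise from two entry gaps on the barrel's +x and -x, marked by white lines on the base. It repeats every half turn.
- mouth (a point): Centre of the barrel's rim, on the bore axis, 60.5 mm above the table. The bore is 33 mm wide; its mouth flares to 36.6 mm over the top 5 mm.
- entry (a point): Centre of the +x entry gap in the thread, 60.5 mm up, 23.5 mm from the bore axis. Each gap is 56 degrees wide. From 28 degrees past the gap's centre the ridge's underside falls from 56.5 mm by 5.3 mm over 87 degrees clockwise (3.5 mm a radian), then stays level. A stop halts the ring about 130 degrees clockwise of the gap's centre.
- seat (a joint): Sprung steel seat at the bottom of the bore: 0 with its top 41 mm above the barrel's origin, grows as it is pushed down (m), 0.006 at most. Spring 1.5 N/mm, preload 3.75 N, so the weight of the stack does not move it. About 0.0038 when the stack is fully clamped.
- filter: Filter: black puck with a copper-coloured top face, 30 mm diameter, 12 mm high, 30 g, chamfered foot. Origin: centre of its underside. It is dropped into the bore by holding only its upper part, so that the fingertips stay above the rim.
- spacer: White plastic spacer ring, outside 30 mm, hole 20 mm, 12 mm high, about 25 g, chamfered foot. Origin: centre of its underside. With filter and spacer in, the spacer's top stands 65 mm above the barrel's origin, 4.5 mm proud of the rim.
- ring: Blue retaining ring (a cap with a hole), about 90 g. Origin: centre of its underside, z up its axis. Skirt 61 mm outside, 56 mm inside, 14 mm deep, under a plate 14 to 18 mm up. Two brass lugs inside the skirt's foot on +x and -x (9 mm wide, 4 mm high, 44.6 mm apart), marked by white lines on top. They enter when its x axis lies along the barrel's, either way round, within 15 degrees.
- ring_grip (a point): On the ring's axis, 28 mm above its origin: middle of its square grip, 38 by 38 mm, sides along the ring's x and y, 18 to 34 mm up, with a 22 mm square hole. It can be gripped anew every quarter turn. Pushed on over the stack, the ring rests on the spacer with its origin 51 mm above the barrel's.
- ring_lug (a point): Middle of the lug on the ring's +x, 2 mm up, 25.6 mm from the axis. Turned clockwise from above (yaw decreasing) the lugs pass free under the ridges, meet them about 42 degrees from the gap's centre, draw the ring down 3.5 mm a radian and are fully down from about 105 degrees, ring origin then 47 mm above the barrel's. Friction holds the thread when let go.
- spare_filter: Bystander: spare puck like the filter but with a green top face (30 mm diameter, 12 mm high; origin at the centre of its underside). Not to be used.
- vial: Bystander: small jar with a blue cap, 28 mm diameter, 55 mm high; origin at the centre of its underside.
- dust_cap: Bystander: black rubber cap, 42 mm diameter, 16 mm high; origin at the centre of its underside.
- driver: Bystander: red-handled screwdriver 170 mm long, lying along its own x.
- brush: Bystander: wooden-handled brush 160 mm long, lying along its own x.

How it is judged:
By the outcome, as a careful person would: the job done as asked, in the order asked, and still so for the second after the job is handed in, with the robot touching nothing.
It also fails if it takes over 72 s, if anything falls off the work surface, if the arm or the gripper's body presses on something with over 40 N, if the wrist force passes 120 N, or if a joint passes its speed limit or range.

ROBOT

A 6-joint arm with a two-finger parallel gripper is mounted at the origin on the work surface. World frame = base frame: x ahead of the robot, y to its left, z up, the work surface at z = 0. Lengths are in m, angles in rad, forces in N, time in s.
With the tool pointing down it reaches from about 0.375 to 0.975 m from the base axis. Payload 3.8 kg.
Tool frame: the origin (TCP) lies on the centre line of the jaws, within the pads' length; the fingertips stand 25 mm ahead of it and the grasp point (between the pads) lies 6 mm ahead of it; y points along the fingers, z is the direction in which the jaws open and shut, and the axes are right-handed (so a half turn about y gives the same grasp; the last joint's range is limited). The gripper opens to 85 mm and grips with 20 to 120 N. Pads are 22 mm wide; open, the fingers measure 114 mm over their backs; the gripper's body (76 mm by 85 mm) begins 54 mm behind the grasp point. The pads swing forward as they close: fully open they stand 13 mm farther back than shut.
Start: joints at [1.232, 0.264, 1.604, -0, 1.274, -0.037], TCP at [0.201, 0.644, 0.256] pointing down, gripper open.
Joint ranges: [-2.63, 2.63], [-0.94, 2.18], [0.31, 2.57], [-1.31, 4.45], [0, 2.66], [-2.55, 2.55]. Speed limits (rad/s): [2.57, 2.57, 3.14, 3.14, 3.14, 3.14].

INTERFACE

Orientations are given as a rotation vector (axis times angle).
In Python, from workcell import bot gives the robot as it stands.
- The arm moves only by the shell command python3 -m jog 'ROWS' [FORCE]. ROWS is JSON, a list of rows, each a list of 5 numbers: the shift along the world's x, y, z in mm, then the turn about the world's z in degrees, then the finger opening in mm, from 0 to 85.4. A call has exactly 10 rows; each row is the pose to reach, as a shift and turn from the pose commanded when the call began; what a row does not reach only later rows make up. A row lasts 1/8 s, in which the tool goes at most 62.5 mm and 10.7 degrees, less where a joint would pass 70% of its speed; a pose out of reach is approached as far as the arm can. A call with a gripper value outside its range is refused whole. The fingers move at their own pace and stop on an object; FORCE is the grip in N (left out, the last holds). Time passes only in rows, so rows that repeat a pose let the fingers close, or fill a call up. It gives the time, the measured TCP pose, the force and the opening at its end, in the units of the state.
- bot.read_state(): the state, without advancing time (a new reading comes with each control period).
- bot.read_camera(name): name is "scene" or "top" or "wrist"; returns a dict with "pixels" (384x512x3 uint8, red, green, blue), "fx", "fy", "cx", "cy" (pixels), "dist" ([k1, k2, p1, p2, k3] as OpenCV has them; the pictures are not rectified), "R" (3x3) and "t" (3): a world point X has camera coordinates R X + t. Camera axes: x right, y down, z forward; pixel columns grow to the right and rows downward; lengths in m; the calibration is good to about 2 mm. A picture is of the moment at which its call begins. There is no depth.
- bot.finish_job(): hands the job in, once; it reports no verdict.
The state is a dict: "time": time; "q": joint angles; "joint_vel": joint speeds; "joint_torque": joint torques, N m; "tool_pos": TCP position; "tcp_rot": TCP orientation; "wrist_force": force on the tool from outside, world axes, zero at the start; "torque": the same for the moment, N m; "width": opening from 0.0 (shut) to 1.0 (fully open).
Only numpy, scipy, OpenCV 4.12 (cv2) and the standard library are available. Lean on these libraries where they do the work, as an engineer would, in place of code of your own. Each camera call takes 0.05 s, during which the arm holds its last target.

## Working session

There is one attempt and no reset: what is moved stays moved. The work goes in short steps, Python scripts to look and compute and a shell command to move; the robot and the scene stay as the last step left them, time stands still between calls to the robot, and variables do not carry over. Pictures are saved under pics/ and viewed, and the job is handed in when it is done.

```bash
ls; mkdir -p pics
python3 - <<'E'
from workcell import bot
import cv2
s=bot.read_state();print(s)
for n in("scene","top","wrist"):
    c=bot.read_camera(n);cv2.imwrite(f"pics/{n}0.png",c["pixels"][:,:,::-1]);print(n,c["fx"],c["cx"],c["cy"],c["dist"],c["R"],c["t"])
E
```

```text
pics
{'time': 0.0, 'q': array([ 1.23208202e+00,  2.64742528e-01,  1.60537723e+00,  2.22999356e-05,
        1.27369637e+00, -3.68833445e-02]), 'joint_vel': array([ 1.58333427e-03, -2.68322690e-04,  9.41251611e-04, -3.17661857e-04,
       -1.12453293e-03, -2.98001360e-05]), 'joint_torque': array([ 2.85833943e-03, -5.15092993e+01, -3.67326558e+01,  2.45033033e-05,
        1.29904298e-02,  1.51988502e-05]), 'tool_pos': array([0.20041643, 0.64385331, 0.25496738]), 'tcp_rot': array([-1.55996686,  0.23731443, -0.23662713]), 'wrist_force': array([-0.58488415,  1.45489898,  0.17337981]), 'torque': array([-0.02291949, -0.00906434, -0.02943462]), 'width': 0.9998014889110457}
scene 389.96947229321506 260.09986254116944 189.47186077472597 [-0.05942851  0.          0.          0.          0.        ] [[-0.27086984  0.96242907 -0.01896896]
 [ 0.71694115  0.18855072 -0.67115126]
 [-0.64235887 -0.19539426 -0.74107771]] [ 0.16674547 -0.3471658   1.26683388]
top 373.46140294446144 255.6366796501234 195.4663684700085 [0.01573073 0.         0.         0.         0.        ] [[-0.02751306 -0.99941457  0.02033588]
 [-0.99266447  0.02491998 -0.11830569]
 [ 0.11772966 -0.02344166 -0.99276896]] [-0.00605302  0.5510906   0.86269369]
wrist 313.9971998016313 251.6359185678569 186.8848640568933 [-0.04923719  0.          0.          0.          0.        ] [[ 0.29655178  0.9550155  -0.00155783]
 [ 0.92017191 -0.28529477  0.26812415]
 [ 0.25561828 -0.08094616 -0.96338311]] [-0.67346956 -0.03379501  0.37800679]
```

View pics/top0.png

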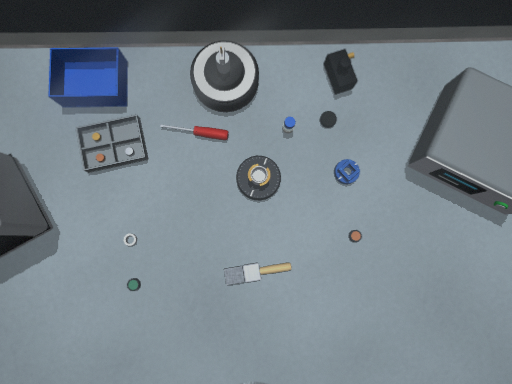

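View pics/scene0.png

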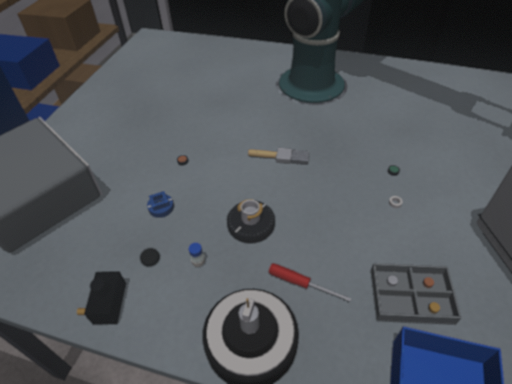

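View pics/wrist0.png

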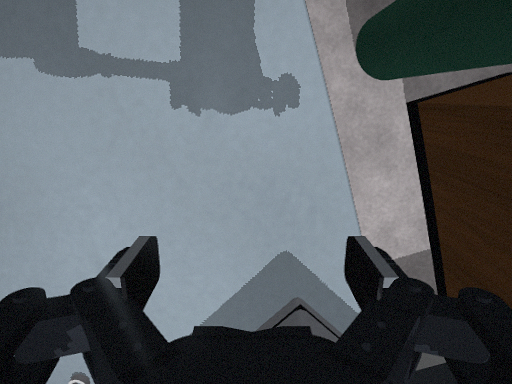

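```bash
cat > h.py <<'E'
import numpy as np, cv2
from workcell import bot
def K(c): return np.array([[c["fx"],0,c["cx"]],[0,c["fy"],c["cy"]],[0,0,1]])
def ray(c,u,v):
    p=cv2.undistortPoints(np.array([[[u,v]]],float),K(c),np.array(c["dist"]))[0,0]
    R=np.array(c["R"]);t=np.array(c["t"]); return -R.T@t, R.T@np.array([p[0],p[1],1])
def onz(c,u,v,z):
    o,d=ray(c,u,v); return o+d*(z-o[2])/d[2]
def proj(c,X):
    X=np.atleast_2d(np.asarray(X,float))
    return cv2.projectPoints(X,cv2.Rodrigues(np.array(c["R"]))[0],np.array(c["t"]),K(c),np.array(c["dist"]))[0][:,0]
def cut(c,u,v,r,name,k=6):
    im=c["pixels"][max(0,int(v-r)):int(v+r),max(0,int(u-r)):int(u+r),::-1]
    cv2.imwrite(name,cv2.resize(im,None,fx=k,fy=k,interpolation=cv2.INTER_CUBIC))
def blob(c,m,u,v,r):
    "area-weighted centre of largest blob of mask m near u,v"
    w=np.zeros(m.shape,np.uint8);w[max(0,int(v-r)):int(v+r),max(0,int(u-r)):int(u+r)]=1
    n,l,s,ce=cv2.connectedComponentsWithStats((m&w.astype(bool)).astype(np.uint8))
    i=1+np.argmax(s[1:,4]); return ce[i],s[i]
def hsv(c): return cv2.cvtColor(c["pixels"],cv2.COLOR_RGB2HSV).astype(int)
def tool():
    s=bot.read_state(); R=cv2.Rodrigues(np.array(s["tcp_rot"]))[0]
    return s,R
E
python3 - <<'E'
from h import *
s,R=tool();print(R)
t=bot.read_camera("top");H=hsv(t)
h,S,V=H[...,0],H[...,1],H[...,2]
red=((h<18)|(h>170))&(S>90)&(V>60)
blue=(h>100)&(h<130)&(S>130)
for nm,m,u,v,r,z in(("filter",red,355,236,14,.012),("spacer",(S<40)&(V>120),130,240,12,.012),("ring",blue,347,171,18,.018)):
    c,st=blob(t,m,u,v,r);print(nm,c,st,onz(t,*c,z))
im=np.hstack([cv2.resize(t["pixels"][v-22:v+22,u-22:u+22,::-1],(260,260),interpolation=cv2.INTER_CUBIC) for u,v in((355,236),(130,240),(347,171))])
cv2.imwrite("pics/c1.png",im)
cut(t,258,177,30,"pics/c2.png",9)
E
```

```text
[[ 9.54795207e-01 -6.07339735e-04  2.97263762e-01]
 [-2.97264376e-01 -1.73898466e-03  9.54793625e-01]
 [-6.29469841e-05 -9.99998304e-01 -1.84091469e-03]]
filter [355.30645161 235.46774194] [351 231   9   9  62] [ 0.44914717 -0.26080539  0.012     ]
spacer [129.38419118 239.45772059] [118 228  24  24 544] [0.45457761 0.28469384 0.012     ]
ring [347.06752412 170.52733119] [335 160  25  23 311] [ 0.60877075 -0.24815368  0.018     ]
```

View pics/c1.png

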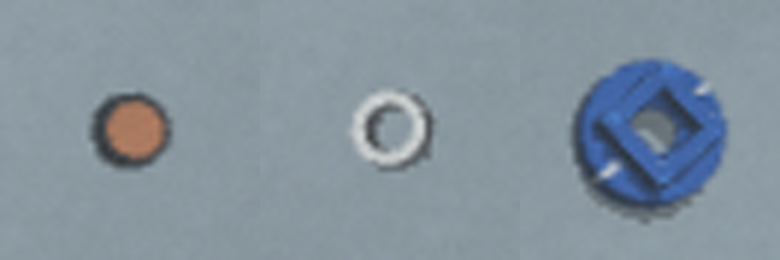

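View pics/c2.png

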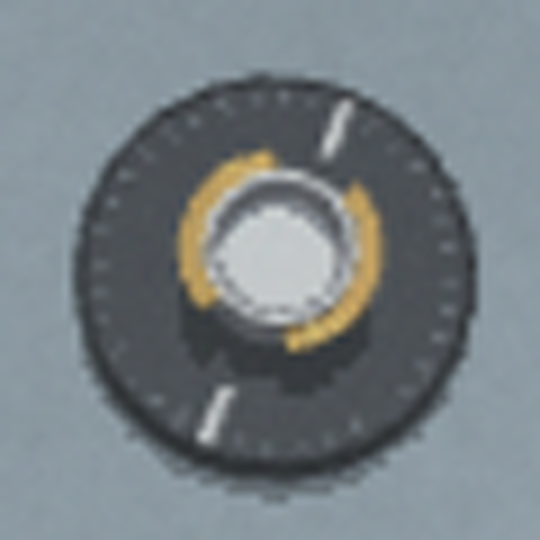

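Run:
```python
from h import *
t=bot.read_camera("top");s=bot.read_camera("scene")
H=hsv(t);S,V=H[...,1],H[...,2]
print(blob(t,(V>130),130,240,9))
for c,pts in((t,((265.5,161.2),(252,193.2))),(s,((263,203),(238,230)))):
    P=[]
    h=hsv(c)
    for u,v in pts:
        g=cv2.cvtColor(c["pixels"],cv2.COLOR_RGB2GRAY).astype(int)
        w=g[int(v)-6:int(v)+7,int(u)-6:int(u)+7]; 
        b,st=blob(c,(g>130),u,v,6);P.append(onz(c,*b,.022));print(b,st,P[-1])
    d=P[0]-P[1];print("mid",(P[0]+P[1])/2,"ang",np.degrees(np.arctan2(d[1],d[0])),np.linalg.norm(d))
def m(c,hl,hh,s0,u,v,r,z,nm):
    H=hsv(c);b,st=blob(c,(H[...,0]>=hl)&(H[...,0]<=hh)&(H[...,1]>s0),u,v,r);print(nm,b,st,onz(c,*b,z))
m(t,105,125,130,347,171,18,.018,"ring top")
m(s,105,125,130,160,204,20,.018,"ring sc")
m(t,0,18,90,355,236,12,.012,"filt top")
m(s,0,18,70,182,159,12,.012,"filt sc")
m(t,12,28,110,258,177,20,.0545,"thread top")
m(s,12,28,90,251,212,25,.0545,"thread sc")
im=np.hstack([cv2.resize(s["pixels"][v-30:v+30,u-30:u+30,::-1],(390,390),interpolation=cv2.INTER_CUBIC) for u,v in((251,215),(160,204))])
cv2.imwrite("pics/c3.png",im)
print("scene at",onz(s,396,201,.012),onz(t,130.3,239.8,.012), onz(t,133,285,.012))
```

```text
(array([129.22968198, 239.35335689]), array([121, 231,  18,  18, 283], dtype=int32))
[267.27777778 155.77777778] [262 155   9   4  18] [ 0.64955067 -0.0521336   0.022     ]
[251.36363636 192.63636364] [250 190   4   6  11] [ 0.55919776 -0.01062021  0.022     ]
mid [ 0.60437422 -0.0313769   0.022     ] ang -24.676804867450482 0.09943344600061886Traceback (most recent call last):
  File "<stdin>", line 11, in <module>
  File "h.py", line 19, in blob
    i=1+np.argmax(s[1:,4]); return ce[i],s[i]
        ~~~~~~~~~^^^^^^^^^
    return _wrapfunc(a, 'argmax', axis=axis, out=out, **kwds)
    return bound(*args, **kwds)
ValueError: attempt to get argmax of an empty sequence
```

Run:
```python
from h import *
s,R=tool();c=bot.read_camera("wrist")
C=-np.array(c["R"]).T@np.array(c["t"]);p=s["tool_pos"]
print("cam in tool",R.T@(C-p)); 
for uv in((256,192),(256,100),(256,230),(256,20)): print(uv,R.T@(onz(c,*uv,0.02)-p))
print("q6 sign: yaw", np.degrees(np.arctan2(R[1,2],R[0,2])))
```

```text
cam in tool [-0.06927067 -0.11712919 -0.00061823]
(256, 192) [0.03519875 0.23576853 0.00476223]
(256, 100) [-0.06906309  0.23577298  0.00431827]
(256, 230) [0.08331628 0.23576646 0.00498027]
(256, 20) [-0.14929948  0.23577637  0.00400908]
q6 sign: yaw 72.70904807950477
```

```bash
J="python3 -m jog"; $J '[[40,-68,0,-5,85],[80,-136,0,-10,85],[120,-203,0,-15,85],[160,-270,0,-20,85],[200,-338,0,-25,85],[240,-405,0,-30,85],[280,-472,0,-33,85],[320,-540,0,-33,85],[360,-608,0,-33,85],[403,-677,0,-33,85]]'
python3 - <<'E'
from h import *
c=bot.read_camera("wrist");cv2.imwrite("pics/w1.png",c["pixels"][:,:,::-1])
print(proj(c,[.603,-.033,.0605]),bot.read_state()["tool_pos"])
E
```

```text
time: 1.6
tool_pos: [0.5204, 0.1051, 0.2567]
tcp_rot: [-1.459, 0.685, -0.686]
wrist_force: [0.3, 1.2, -0.8]
width: 0.993
[[231.07441639 303.13818205]] [0.52401955 0.09870893 0.25684027]
```

```bash
python3 -m jog '[[0,0,0,0,85],[0,0,0,0,85],[0,0,0,0,85],[0,0,0,0,85],[0,0,0,0,85],[0,0,0,0,85],[0,0,0,0,85],[0,0,0,0,85],[0,0,0,0,85],[0,0,0,0,85]]' --help 2>&1 | tail -3; ls
```

```text
invalid input: not JSON, or not a number
h.py
pics
```

```bash
python3 -m jog '[[30,-50,0,0,85],[60,-100,0,0,85],[80,-132,0,0,85],[80,-132,0,0,85],[80,-132,0,0,85],[80,-132,0,0,85],[80,-132,0,0,85],[80,-132,0,0,85],[80,-132,0,0,85],[80,-132,0,0,85]]'
python3 - <<'E'
from h import *
c=bot.read_camera("wrist");cv2.imwrite("pics/w1.png",c["pixels"][:,:,::-1])
s,R=tool()
print(proj(c,[.603,-.033,.0605]),s["tool_pos"],np.degrees(np.arctan2(R[1,2],R[0,2])))
E
```

```text
time: 2.9
tool_pos: [0.5996, -0.0249, 0.2563]
tcp_rot: [-1.46, 0.685, -0.685]
wrist_force: [-0.5, -0.0, -0.1]
width: 0.993
[[250.21611206 177.58575854]] [ 0.59958394 -0.024959    0.2563156 ] 39.71083159287406
```

View pics/w1.png

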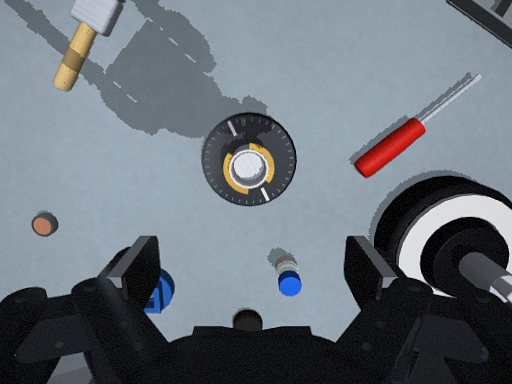

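Run:
```python
from h import *
c=bot.read_camera("wrist");g=cv2.cvtColor(c["pixels"],cv2.COLOR_RGB2GRAY).astype(int);H=hsv(c)
P=[]
for u,v in((234,128),(265,194)):
    b,st=blob(c,g>130,u,v,9);P.append(onz(c,*b,.022));print(b,st)
d=P[0]-P[1];print("mid",(P[0]+P[1])/2,np.degrees(np.arctan2(d[1],d[0])),np.linalg.norm(d))
m=(H[...,0]>=12)&(H[...,0]<=28)&(H[...,1]>110)
b,st=blob(c,m,249,168,40)
n=np.zeros(m.shape,bool);n[130:205,210:290]=1
pts=np.argwhere(m&n)[:,::-1].astype(np.float32)
(e,r)=cv2.minEnclosingCircle(pts);print("thread",e,r,onz(c,*e,.0545))
b,st=blob(c,(g<95),249,159,60)
mk=((g<95)|n).astype(np.uint8)
cs,_=cv2.findContours((( g<95)).astype(np.uint8)[100:220,190:310],cv2.RETR_EXTERNAL,cv2.CHAIN_APPROX_NONE)
k=max(cs,key=cv2.contourArea);print("base",cv2.fitEllipse(k),cv2.boundingRect(k))
m=((H[...,0]<18)|(H[...,0]>172))&(H[...,1]>70)
b,st=blob(c,m,42,226,18);print("filter",b,st,onz(c,*b,.012))
im=c["pixels"][100:220,190:310,::-1];cv2.imwrite("pics/c4.png",cv2.resize(im,None,fx=5,fy=5,interpolation=cv2.INTER_CUBIC))
```

```text
[231.6122449  128.08163265] [228 121   9  15  49]
[264.65306122 193.89795918] [261 188   8  13  49]
mid [ 0.59577683 -0.02750824  0.022     ] 155.92614134405056 0.08471280301010195
thread (248.36294555664062, 167.65481567382812) 25.90645980834961 [ 0.59567964 -0.0272857   0.0545    ]
base ((58.73725509643555, 58.61476516723633), (93.05413055419922, 93.90396881103516), 105.50418853759766) (12, 11, 95, 95)
filter [ 41.98237885 225.72246696] [ 34 218  17  17 227] [ 0.44732647 -0.25947169  0.012     ]
```

View pics/c4.png

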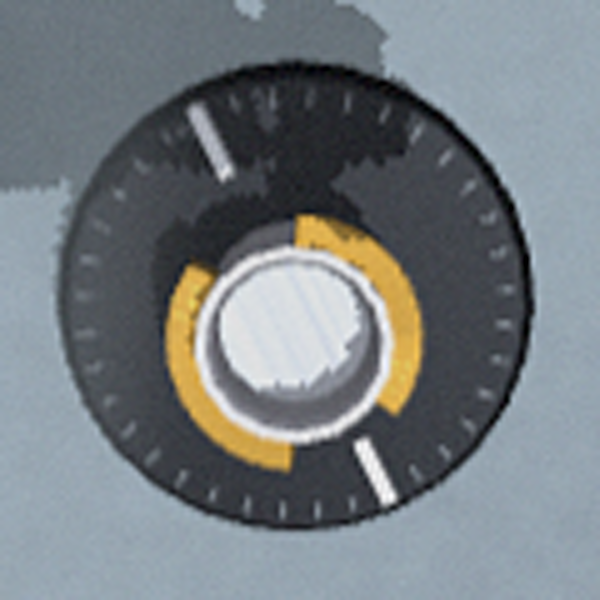

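```bash
python3 -m jog '[[-30,-47,0,0,85],[-60,-94,-20,0,85],[-91,-141,-50,0,80],[-122,-188,-90,0,70],[-152,-235,-130,0,60],[-152,-235,-140,0,60],[-152,-235,-146,0,60],[-152,-235,-146,0,60],[-152,-235,-146,0,60],[-152,-235,-146,0,60]]'
python3 - <<'E'
from h import *
c=bot.read_camera("wrist");cv2.imwrite("pics/w2.png",c["pixels"][:,:,::-1])
s,R=tool()
H=hsv(c);m=((H[...,0]<18)|(H[...,0]>172))&(H[...,1]>70)
b,st=blob(c,m,250,200,60);X=onz(c,*b,.012);print("filter",b,st,X,"delta",(X-s["tool_pos"])*1e3)
print(s["tool_pos"],np.degrees(np.arctan2(R[1,2],R[0,2])),s["width"]*85.4)
t=bot.read_camera("top");H=hsv(t);b,st=blob(t,(H[...,0]<18)&(H[...,1]>80),355,236,12)
E
```

```text
time: 4.25
tool_pos: [0.4489, -0.2597, 0.1115]
tcp_rot: [-1.461, 0.682, -0.686]
wrist_force: [0.1, 1.2, 0.6]
width: 0.703
filter [250.70566038 196.22012579] [235 181  32  31 795] [ 0.44675256 -0.25979925  0.012     ] delta [-1.89818517e+00 -5.92622679e-02 -9.92499476e+01]
[ 0.44865074 -0.25973999  0.11124995] 39.78576776008663 59.92381716462955
```

View pics/w2.png

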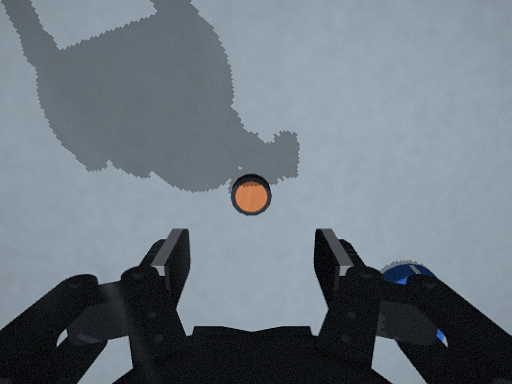

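```bash
python3 -m jog '[[-2,0,-30,0,55],[-2,0,-60,0,50],[-2,0,-78,0,50],[-2,0,-79,0,50],[-2,0,-79,0,45],[-2,0,-79,0,20],[-2,0,-79,0,20],[-2,0,-79,0,20],[-2,0,-79,0,20],[-2,0,-79,0,20]]' 30
python3 - <<'E'
from h import *
c=bot.read_camera("wrist");cv2.imwrite("pics/w3.png",c["pixels"][:,:,::-1])
E
```

```text
time: 5.6
tool_pos: [0.4467, -0.2607, 0.0327]
tcp_rot: [-1.46, 0.683, -0.687]
wrist_force: [-0.5, -0.1, 6.1]
width: 0.314
```

View pics/w3.png

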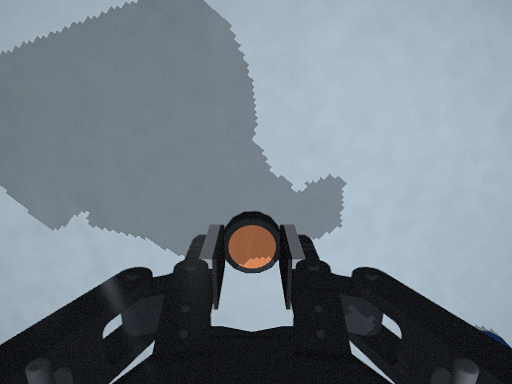

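```bash
python3 -m jog '[[0,0,3,0,20],[0,0,30,0,20],[0,0,70,0,20],[30,47,100,0,20],[60,94,100,0,20],[90,140,100,0,20],[120,187,100,0,20],[149,233,100,0,20],[149,233,100,0,20],[149,233,100,0,20]]'
python3 - <<'E'
from h import *
c=bot.read_camera("wrist");cv2.imwrite("pics/w4.png",c["pixels"][:,:,::-1])
cv2.imwrite("pics/s4.png",bot.read_camera("scene")["pixels"][:,:,::-1])
E
```

```text
time: 6.9
tool_pos: [0.5939, -0.0269, 0.1307]
tcp_rot: [-1.461, 0.686, -0.684]
wrist_force: [-0.2, 0.1, -0.6]
width: 0.314
```

View pics/w4.png

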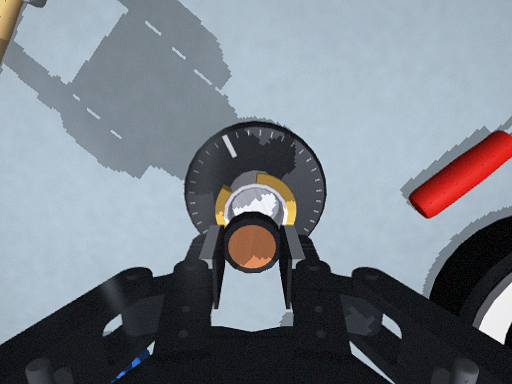

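View pics/s4.png

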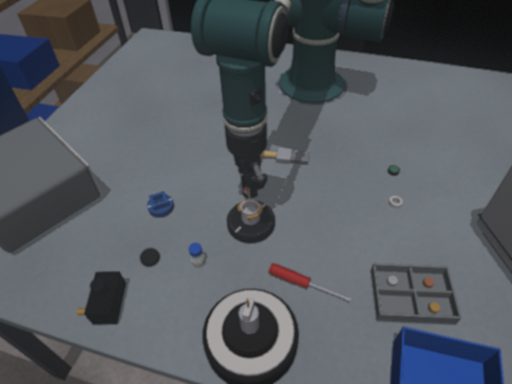

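```bash
cat > rel.py <<'E'
from h import *
def barrel(c):
    "wrist view: two base lines via brightness near predicted, thread"
    H=hsv(c);g=cv2.cvtColor(c["pixels"],cv2.COLOR_RGB2GRAY)
    return H,g
E
python3 - <<'E'
from h import *
c=bot.read_camera("wrist");s,R=tool();p=s["tool_pos"];print(p*1e3)
H=hsv(c);m=((H[...,0]<14)|(H[...,0]>172))&(H[...,1]>70)
b,st=blob(c,m,250,245,40);(e,r)=cv2.minEnclosingCircle(np.argwhere(m[210:280,220:285])[:,::-1].astype(np.float32))
e=np.array(e)+[220,210]
X=onz(c,*e,p[2]-.0207);print("filter",b,st,e,r,(X-p)*1e3,R.T@(X-p)*1e3)
# base outline: undistorted edge points upper half of base
g=cv2.cvtColor(c["pixels"],cv2.COLOR_RGB2GRAY).astype(int)
# sample radial rays from predicted base centre, find outermost dark->light
cb=proj(c,[.5957,-.0274,.022])[0];print("pred",cb)
P=[]
for a in np.radians(np.arange(180,361,4)):
    best=None
    for rr in np.arange(80,55,-.5):
        u,v=cb+rr*np.array([np.cos(a),np.sin(a)])
        if g[int(round(v)),int(round(u))]<78: best=rr;break
    if best: P.append(onz(c,u,v,.022))
P=np.array(P)
for it in range(3):
    A=np.c_[2*P[:,:2],np.ones(len(P))];x,_,_,_=np.linalg.lstsq(A,(P[:,:2]**2).sum(1),rcond=None)
    rad=np.sqrt(x[2]+x[0]**2+x[1]**2);d=np.hypot(P[:,0]-x[0],P[:,1]-x[1])-rad
    print("base",x[:2]*1e3,rad*1e3,len(P),d.std()*1e3);P=P[abs(d)<2*d.std()+1e-5]
print("rim-filter using pred", )
cv2.imwrite("pics/c5.png",cv2.resize(c["pixels"][110:290,170:350,::-1],None,fx=3.3,fy=3.3,interpolation=cv2.INTER_CUBIC))
E
```

```text
[593.7075186  -28.13000303 130.99192189]
filter [251.58883553 246.26770708] [ 228  225   48   44 1666] [252. 252.] 38.418846130371094 [  0.61109416  -2.17661345 -20.7       ] [ 2.07535151 20.69981749 -0.90086293]
pred [255.86235325 195.65826887]
base [593.97711543 -25.35730338] 52.742590187955315 46 0.36942857080122915
base [593.97711543 -25.35730338] 52.742590187955315 46 0.36942857080122915
base [593.97711543 -25.35730338] 52.742590187955315 46 0.36942857080122915
rim-filter using pred
```

View pics/c5.png

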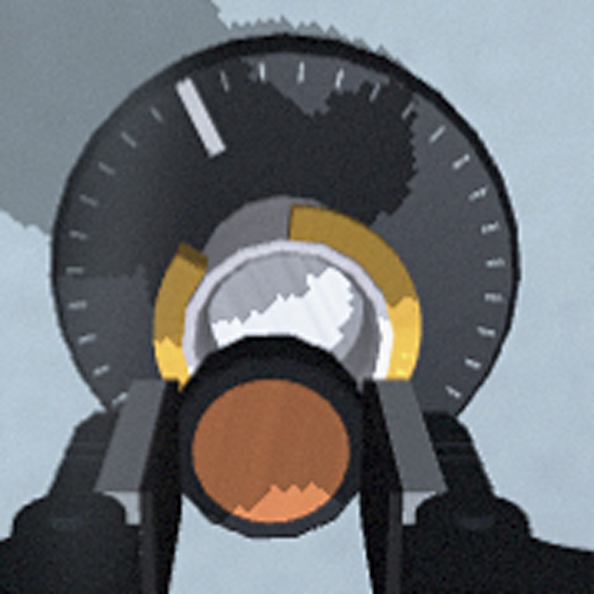

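Run:
```python
from h import *
c=bot.read_camera("wrist");s,R=tool();p=s["tool_pos"];print(p*1e3)
X=onz(c,252,246.4,p[2]-.0207);print("filter",X*1e3,(X-p)*1e3)
im=c["pixels"][:,:,::-1].copy();k=4
big=cv2.resize(im[110:260,175:345],None,fx=k,fy=k,interpolation=cv2.INTER_CUBIC)
a=np.linspace(0,2*np.pi,200)
for r,z,col in((.055,.022,(0,0,255)),(.0205,.0605,(0,255,0)),(.0265,.056,(255,0,255))):
    q=proj(c,np.c_[.5957+r*np.cos(a),-.0274+r*np.sin(a),0*a+z])
    for u,v in q: cv2.circle(big,(int((u-175+.5)*k),int((v-110+.5)*k)),1,col,-1)
cv2.imwrite("pics/c6.png",big)
```

```text
[593.80896567 -28.20687442 131.1116319 ]
filter [592.49478762 -28.21110482 110.4116319 ] [-1.31417805e+00 -4.23039679e-03 -2.07000000e+01]
```

View pics/c6.png

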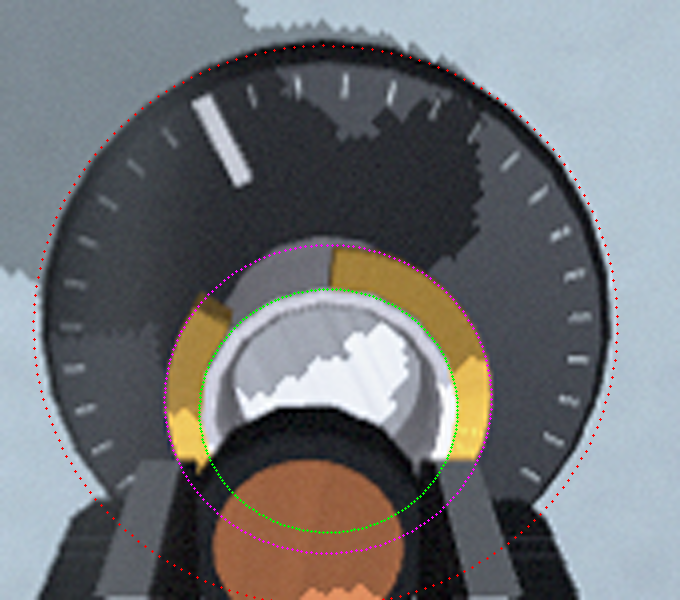

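```bash
python3 -m jog '[[3.2,0.8,0,0,20],[3.2,0.8,-20,0,20],[3.2,0.8,-32,0,20],[3.2,0.8,-35,0,20],[3.2,0.8,-38,0,20],[3.2,0.8,-41,0,20],[3.2,0.8,-44,0,20],[3.2,0.8,-45,0,20],[3.2,0.8,-45,0,20],[3.2,0.8,-45,0,20]]'
python3 - <<'E'
from h import *
c=bot.read_camera("wrist")
cv2.imwrite("pics/c7.png",cv2.resize(c["pixels"][150:300,165:345,::-1],None,fx=4,fy=4,interpolation=cv2.INTER_CUBIC))
E
```

```text
time: 8.35
tool_pos: [0.5979, -0.0262, 0.0865]
tcp_rot: [-1.46, 0.685, -0.686]
wrist_force: [0.5, 0.7, -0.4]
width: 0.311
```

View pics/c7.png

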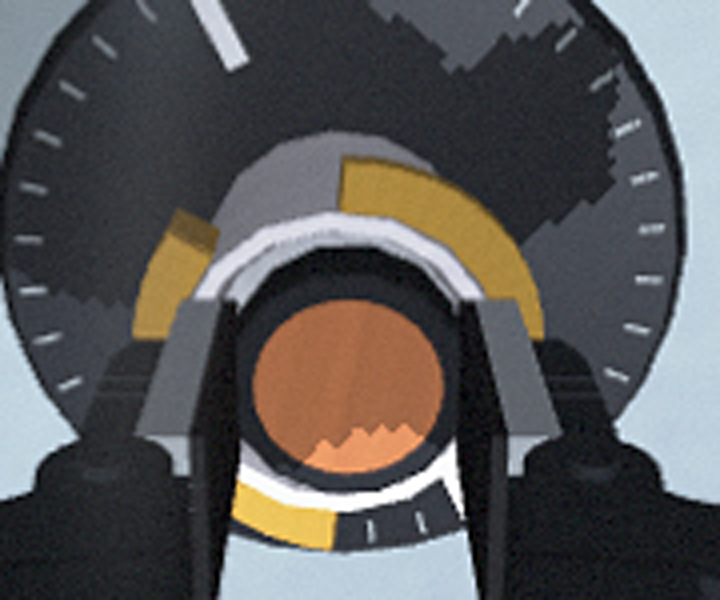

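```bash
python3 -m jog '[[0,0,0,0,32],[0,0,0,0,36],[0,0,0,0,42],[0,0,0,0,46],[0,0,5,0,46],[0,0,40,0,50],[0,0,80,0,50],[0,0,110,0,50],[0,0,110,0,50],[0,0,110,0,50]]'
python3 - <<'E'
from h import *
c=bot.read_camera("wrist");s,R=tool();print(s["tool_pos"])
cv2.imwrite("pics/c8.png",cv2.resize(c["pixels"][110:260,165:345,::-1],None,fx=4,fy=4,interpolation=cv2.INTER_CUBIC))
w=c
print(onz(bot.read_camera("top"),129.3,239.4,.012))
E
```

```text
time: 9.65
tool_pos: [0.5973, -0.0262, 0.1956]
tcp_rot: [-1.46, 0.686, -0.685]
wrist_force: [-0.4, 0.9, -0.3]
width: 0.588
[ 0.59679615 -0.02609249  0.19483756]
[0.45472091 0.28489551 0.012     ]
```

View pics/c8.png

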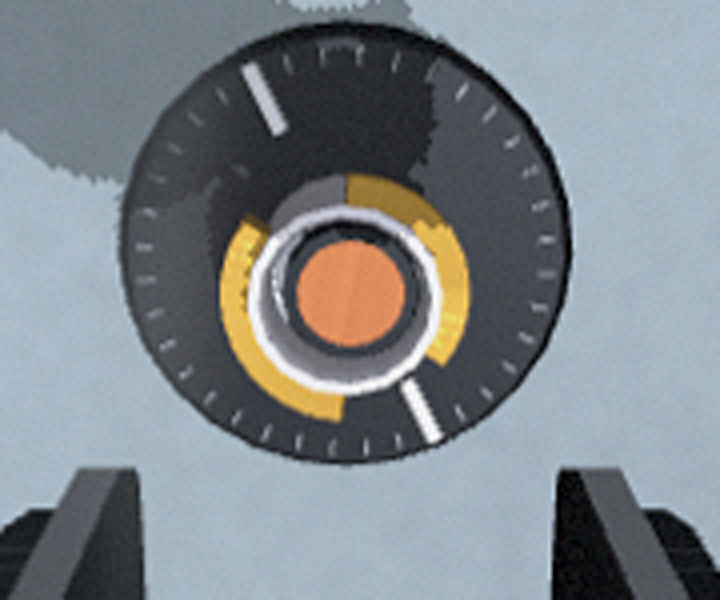

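```bash
python3 -m jog '[[-28,60,0,0,60],[-56,120,0,0,60],[-84,180,0,0,60],[-112,240,-20,0,60],[-144,310,-50,0,60],[-144,310,-75,0,60],[-144,310,-85,0,60],[-144,310,-85,0,60],[-144,310,-85,0,60],[-144,310,-85,0,60]]'
python3 - <<'E'
from h import *
c=bot.read_camera("wrist");cv2.imwrite("pics/w9.png",c["pixels"][:,:,::-1])
s,R=tool();p=s["tool_pos"]
H=hsv(c);m=(H[...,1]<25)&(H[...,2]>120);m[:,:150]=0;m[:,350:]=0
b,st=blob(c,m,250,200,60);X=onz(c,*b,.012);print("spacer",b,st,X,"delta",(X-p)*1e3,p)
print(proj(c,[.453,.284,.012]))
E
```

```text
time: 11.0
tool_pos: [0.4553, 0.2834, 0.1126]
tcp_rot: [-1.458, 0.685, -0.688]
wrist_force: [0.3, 1.0, 0.3]
width: 0.704
spacer [252.29842932 192.20680628] [232 173  42  40 764] [0.45233585 0.28626874 0.012     ] delta [  -2.7771637     2.85313482 -100.52669354] [0.45511301 0.28341561 0.11252669]
[[251.00519464 195.078249  ]]
```

View pics/w9.png

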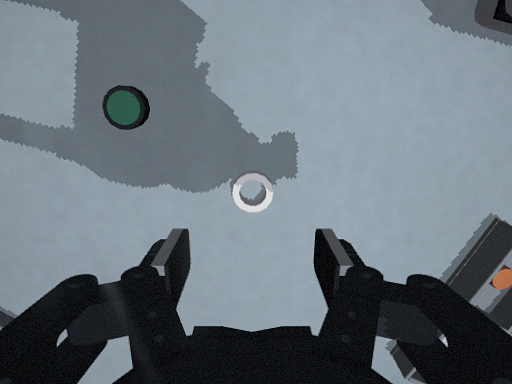

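```bash
python3 -m jog '[[-3.5,3.3,-30,0,55],[-3.5,3.3,-60,0,50],[-3.5,3.3,-78,0,50],[-3.5,3.3,-79,0,50],[-3.5,3.3,-79,0,45],[-3.5,3.3,-79,0,20],[-3.5,3.3,-79,0,20],[-3.5,3.3,-79,0,20],[-3.5,3.3,-79,0,20],[-3.5,3.3,-79,0,20]]' 30
python3 - <<'E'
from h import *
c=bot.read_camera("wrist");print(bot.read_state()["tool_pos"])
cv2.imwrite("pics/c10.png",cv2.resize(c["pixels"][150:330,165:345,::-1],None,fx=3,fy=3,interpolation=cv2.INTER_CUBIC))
E
```

```text
time: 12.3
tool_pos: [0.4514, 0.2877, 0.0338]
tcp_rot: [-1.458, 0.684, -0.686]
wrist_force: [-1.0, -0.8, 5.8]
width: 0.317
[0.45146125 0.28770922 0.03380646]
```

View pics/c10.png

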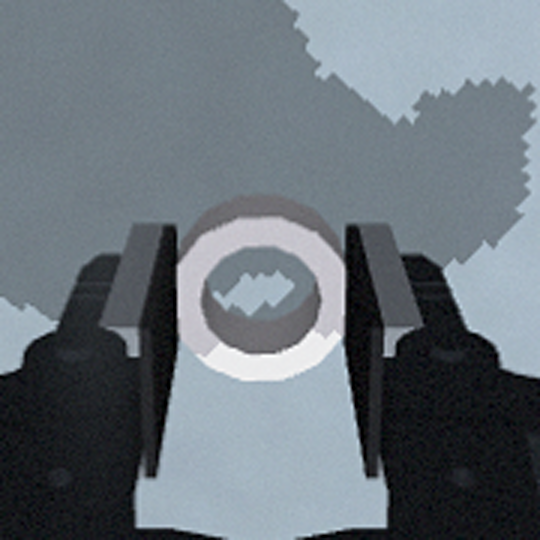

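```bash
python3 -m jog '[[0,0,3,0,20],[0,0,35,0,20],[0,0,75,0,20],[29,-63,100,0,20],[58,-126,100,0,20],[87,-188,100,0,20],[116,-251,100,0,20],[145,-314,100,0,20],[145,-314,100,0,20],[145,-314,100,0,20]]'
python3 - <<'E'
from h import *
c=bot.read_camera("wrist");c=bot.read_camera("wrist");s,R=tool();p=s["tool_pos"];print(p*1e3)
X=onz(c,252.3,249.3,p[2]-.0218);print("spacer",X*1e3,(X-p)*1e3)
im=c["pixels"][:,:,::-1].copy();k=4
big=cv2.resize(im[110:260,175:345],None,fx=k,fy=k,interpolation=cv2.INTER_CUBIC)
a=np.linspace(0,2*np.pi,200)
for r,z,col in((.0205,.0605,(0,255,0)),(.0265,.056,(255,0,255))):
    q=proj(c,np.c_[.5957+r*np.cos(a),-.0274+r*np.sin(a),0*a+z])
    for u,v in q: cv2.circle(big,(int((u-175+.5)*k),int((v-110+.5)*k)),1,col,-1)
cv2.circle(big,(int((252.8-175)*k),int((249.8-110)*k)),3,(0,0,255),-1)
cv2.imwrite("pics/c11.png",big)
E
```

```text
time: 13.6
tool_pos: [0.5961, -0.0295, 0.1322]
tcp_rot: [-1.459, 0.688, -0.689]
wrist_force: [-0.5, 0.2, -0.3]
width: 0.319
[594.71363095 -26.89207339 131.84991879]
spacer [595.56402591 -29.60121679 110.04991879] [  0.85039496  -2.7091434  -21.8       ]
```

View pics/c11.png

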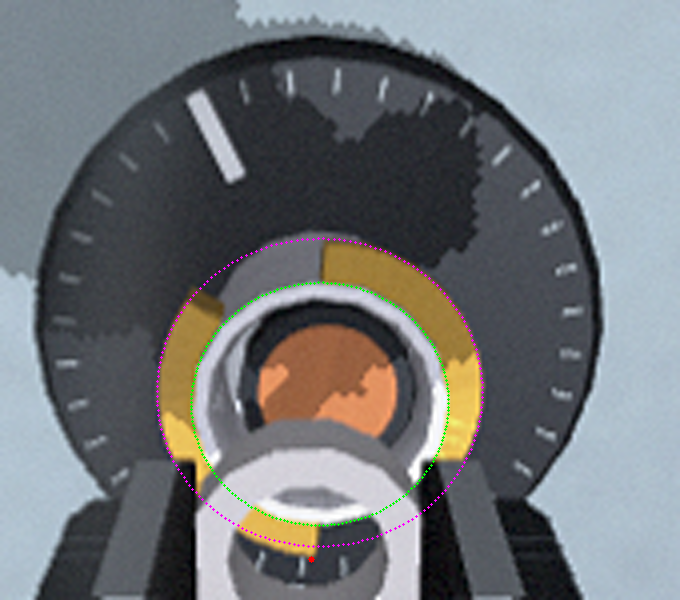

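Run:
```python
from h import *
for i in range(2):
    s,R=tool();p=s["tool_pos"];c=bot.read_camera("wrist");print(p*1e3)
    X=onz(c,252.3,249.3,p[2]-.0218);print("spacer",X*1e3,(X-p)*1e3)
im=c["pixels"][:,:,::-1].copy();k=4
big=cv2.resize(im[110:260,175:345],None,fx=k,fy=k,interpolation=cv2.INTER_CUBIC)
a=np.linspace(0,2*np.pi,200)
for r,z,col in((.0205,.0605,(0,255,0)),(.0265,.056,(255,0,255))):
    q=proj(c,np.c_[.5957+r*np.cos(a),-.0274+r*np.sin(a),0*a+z])
    for u,v in q: cv2.circle(big,(int((u-175+.5)*k),int((v-110+.5)*k)),1,col,-1)
cv2.imwrite("pics/c12.png",big)
```

```text
[594.71363095 -26.89207339 131.84991879]
spacer [595.00142645 -28.50888399 110.04991879] [  0.28779549  -1.6168106  -21.8       ]
[594.50257946 -26.2033664  131.81634056]
spacer [594.79174289 -27.85537904 110.01634056] [  0.28916343  -1.65201264 -21.8       ]
```

View pics/c12.png

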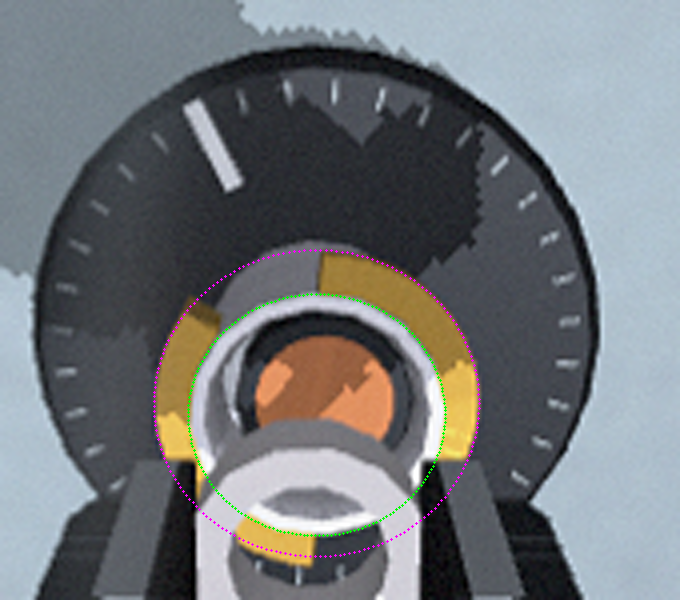

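```bash
python3 -m jog '[[1.2,0.6,0,0,20],[1.2,0.6,-20,0,20],[1.2,0.6,-32,0,20],[1.2,0.6,-35,0,20],[1.2,0.6,-38,0,20],[1.2,0.6,-40,0,20],[1.2,0.6,-42,0,20],[1.2,0.6,-43,0,20],[1.2,0.6,-44,0,20],[1.2,0.6,-44,0,20]]'
python3 - <<'E'
from h import *
c=bot.read_camera("wrist")
cv2.imwrite("pics/c13.png",cv2.resize(c["pixels"][150:300,165:345,::-1],None,fx=4,fy=4,interpolation=cv2.INTER_CUBIC))
E
```

```text
time: 15.05
tool_pos: [0.5964, -0.0263, 0.0883]
tcp_rot: [-1.46, 0.685, -0.685]
wrist_force: [0.8, -0.9, 0.3]
width: 0.318
```

View pics/c13.png

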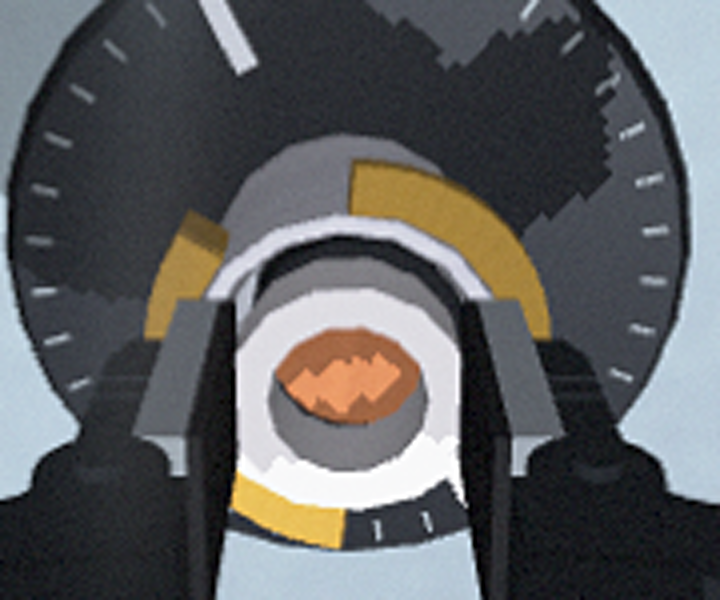

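```bash
python3 -m jog '[[-0.6,0.8,0,0,20],[-0.6,0.8,-0.5,0,20],[-0.6,0.8,-0.5,0,32],[-0.6,0.8,-0.5,0,36],[-0.6,0.8,-0.5,0,42],[-0.6,0.8,0,0,46],[-0.6,0.8,20,0,50],[-0.6,0.8,60,0,50],[-0.6,0.8,100,0,50],[-0.6,0.8,110,0,50]]'
python3 - <<'E'
from h import *
c=bot.read_camera("wrist");c=bot.read_camera("wrist");s,R=tool();print(s["tool_pos"])
cv2.imwrite("pics/c14.png",cv2.resize(c["pixels"][110:260,165:345,::-1],None,fx=4,fy=4,interpolation=cv2.INTER_CUBIC))
sc=bot.read_camera("scene");cut(sc,251,215,30,"pics/c15.png",9)
cv2.imwrite("pics/w14.png",c["pixels"][:,:,::-1])
E
```

```text
time: 16.35
tool_pos: [0.5985, -0.0257, 0.2037]
tcp_rot: [-1.457, 0.679, -0.691]
wrist_force: [0.7, 0.6, -0.3]
width: 0.586
[ 0.59714204 -0.02559149  0.20092792]
```

View pics/c14.png

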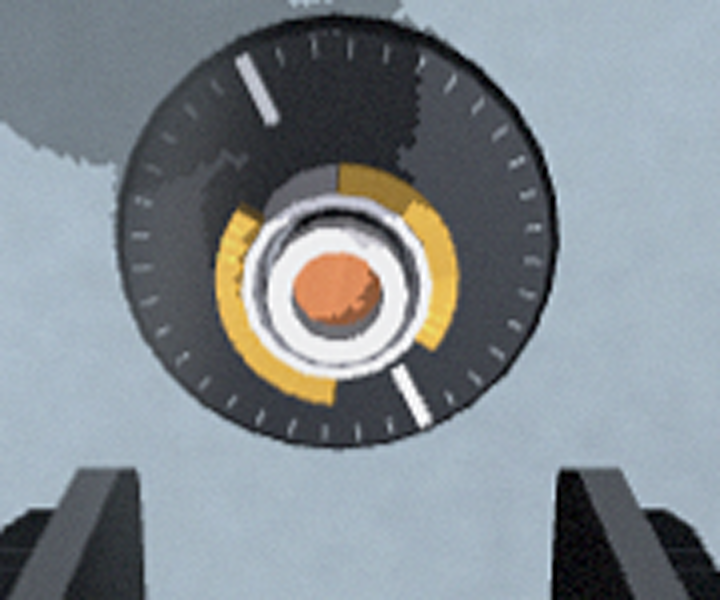

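View pics/c15.png

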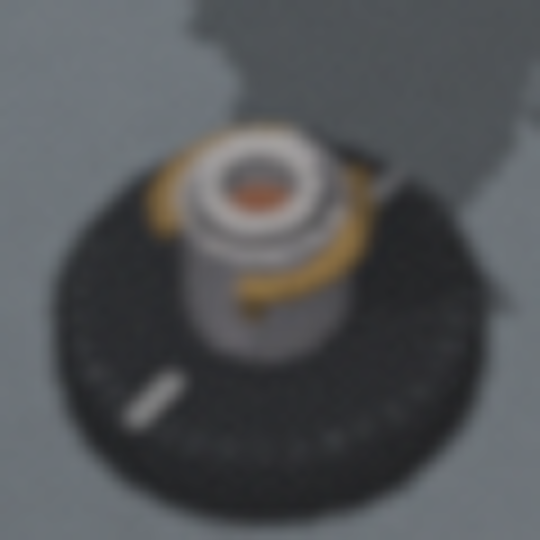

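```bash
python3 -m jog '[[3,-50,0,0,60],[6,-100,0,0,70],[9,-150,0,0,70],[11,-200,-20,0,70],[11,-223,-40,0,70],[11,-223,-50,0,70],[11,-223,-50,0,70],[11,-223,-50,0,70],[11,-223,-50,0,70],[11,-223,-50,0,70]]'
python3 - <<'E'
from h import *
s,R=tool();p=s["tool_pos"];c=bot.read_camera("wrist");print(p*1e3,np.degrees(np.arctan2(R[1,2],R[0,2])))
cv2.imwrite("pics/w16.png",c["pixels"][:,:,::-1])
u,v=proj(c,[.608,-.248,.018])[0];print(u,v)
cut(c,u,v,65,"pics/c16.png",6)
print(int(u-65),int(v-65))
E
```

```text
time: 17.75
tool_pos: [0.6075, -0.248, 0.1493]
tcp_rot: [-1.46, 0.683, -0.686]
wrist_force: [-0.0, 0.5, -0.1]
width: 0.817
[ 607.46649494 -247.99877869  149.27469272] 39.76217565547828
253.3283110202189 186.64340522490403
188 121
```

View pics/w16.png

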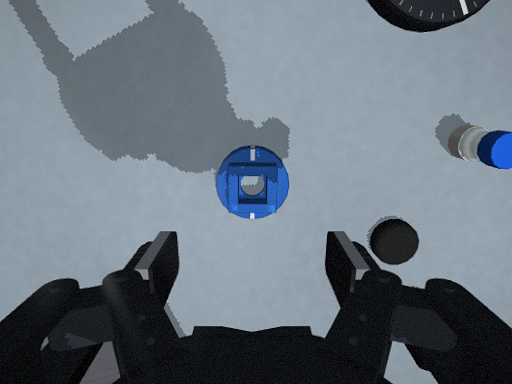

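View pics/c16.png

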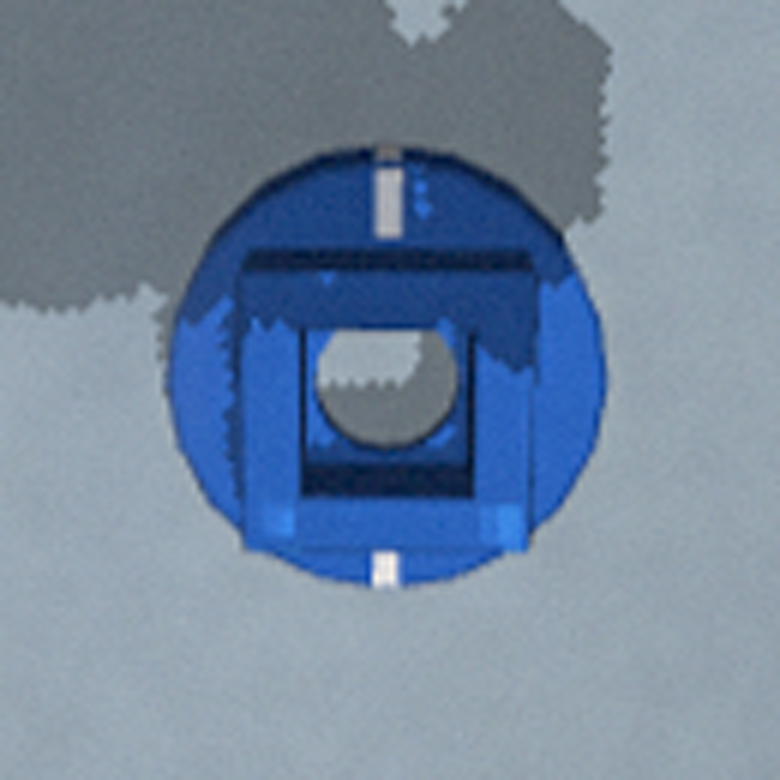

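Run:
```python
from h import *
s,R=tool();p=s["tool_pos"];c=bot.read_camera("wrist");print(p*1e3)
P=onz(c,188+388/6-.5,121+184/6,.018);
H=hsv(c);m=(H[...,0]>105)&(H[...,0]<125)&(H[...,1]>130);m[:,:200]=0;m[:,300:]=0;m[240:]=0
pts=np.argwhere(m)[:,::-1].astype(np.float32);e,r=cv2.minEnclosingCircle(pts);print(e,r)
X=onz(c,*e,.018);print(X*1e3,(X-p)*1e3)
Y=onz(c,188+387/6-.5,121+407/6-.5,.034);print("grip top",Y*1e3,(Y-p)*1e3)
```

```text
[ 607.37683379 -248.11283888  149.11396994]
(252.0, 182.63845825195312) 37.29755401611328
[ 604.79451206 -246.17800866   18.        ] [  -2.58232173    1.93483022 -131.11396994]
grip top [ 604.95728501 -246.41921538   34.        ] [  -2.41954878    1.6936235  -115.11396994]
```

```bash
python3 -m jog '[[-2.5,1.8,-30,0,65],[-2.5,1.8,-60,0,60],[-2.5,1.8,-90,0,60],[-2.5,1.8,-102,0,60],[-2.5,1.8,-104,0,60],[-2.5,1.8,-104,0,50],[-2.5,1.8,-104,0,30],[-2.5,1.8,-104,0,30],[-2.5,1.8,-104,0,30],[-2.5,1.8,-104,0,30]]' 60
python3 - <<'E'
from h import *
s,R=tool();p=s["tool_pos"];c=bot.read_camera("wrist");print(p*1e3,s["wrist_force"])
cv2.imwrite("pics/c17.png",cv2.resize(c["pixels"][150:330,165:345,::-1],None,fx=3,fy=3,interpolation=cv2.INTER_CUBIC))
E
```

```text
time: 19.1
tool_pos: [0.6058, -0.2473, 0.0463]
tcp_rot: [-1.46, 0.683, -0.688]
wrist_force: [-0.0, 0.5, 5.9]
width: 0.425
[ 605.80218894 -247.33804447   46.26549569] [-0.01134796  0.47199791  5.90940824]
```

View pics/c17.png

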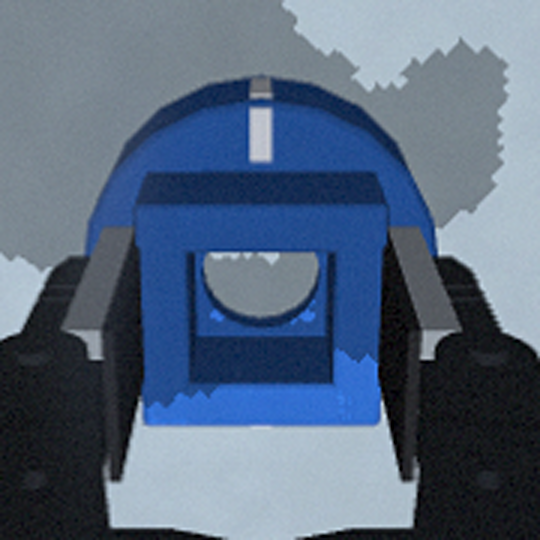

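```bash
python3 -m jog '[[0,0,3,0,30],[0,0,40,0,30],[0,0,90,0,30],[-3,50,110,6,30],[-6,100,110,13,30],[-8,150,110,20,30],[-10,200,110,26,30],[-10,220,110,26,30],[-10,220,110,26,30],[-10,220,110,26,30]]'
python3 - <<'E'
from h import *
for i in range(3):
  s,R=tool();p=s["tool_pos"];c=bot.read_camera("wrist");print(p*1e3,np.degrees(np.arctan2(R[1,2],R[0,2])))
cv2.imwrite("pics/w18.png",c["pixels"][:,:,::-1])
X=onz(c,251.8,255.7,p[2]-.0122);print(X*1e3,(X-p)*1e3)
E
```

```text
time: 20.4
tool_pos: [0.5944, -0.0277, 0.1541]
tcp_rot: [-1.546, 0.333, -0.333]
wrist_force: [-0.0, 0.1, -1.9]
width: 0.428
[594.41966886 -27.65394252 154.11639904] 65.65621370655778
[594.46010937 -27.96491189 154.14377356] 65.62214971920014
[594.46365621 -28.06950968 154.16130694] 65.6035334678482
[593.69555774 -28.34857196 141.96130694] [ -0.76809847  -0.27906228 -12.2       ]
```

View pics/w18.png

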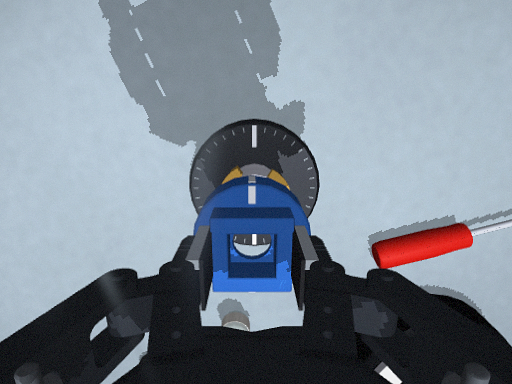

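Run:
```python
from h import *
s,R=tool();p=s["tool_pos"];c=bot.read_camera("wrist");print(p*1e3)
g=cv2.cvtColor(c["pixels"],cv2.COLOR_RGB2GRAY).astype(int)
b1,st=blob(c,g>130,254,135,12);print(b1,st)
A=onz(c,*b1,.022);print("far line mid",A*1e3)
tx=R[:,0];tz=R[:,2]
for nm,uv,z in(("grip",(251.8,255.7),p[2]-.0122),):
    X=onz(c,*uv,z);print(nm,X*1e3)
B=np.array([.5957,-.0274,.022])
print("line mid in tool rel barrel",(A-B)@tx*1e3,(A-B)@tz*1e3," ring rel barrel",(X-B)@tx*1e3,(X-B)@tz*1e3)
k=4;big=cv2.resize(c["pixels"][110:300,180:330,::-1],None,fx=k,fy=k,interpolation=cv2.INTER_CUBIC)[:600]
a=np.linspace(0,2*np.pi,300)
for r,z,col in((.0205,.0605,(0,255,0)),(.0265,.056,(255,0,255)),(.055,.022,(0,0,255))):
    for u,v in proj(c,np.c_[B[0]+r*np.cos(a),B[1]+r*np.sin(a),0*a+z]): cv2.circle(big,(int((u-180+.5)*k),int((v-110+.5)*k)),1,col,-1)
for r,dz,col in((.0305,.0462-.018,(0,255,255)),):
    for u,v in proj(c,np.c_[X[0]+r*np.cos(a),X[1]+r*np.sin(a),0*a+p[2]-dz]): cv2.circle(big,(int((u-180+.5)*k),int((v-110+.5)*k)),1,col,-1)
cv2.imwrite("pics/c19.png",big)
```

```text
[594.4976489  -28.03153612 154.20662745]
[253.96296296 135.5       ] [252 125   5  22 108]
far line mid [556.802507   -9.6817053  22.       ]
grip [593.68039449 -28.32671708 142.00662745]
line mid in tool rel barrel -42.74281910854978 0.06585395024919417  ring rel barrel -1.4490172660415042 -1.7143466305330153
```

View pics/c19.png

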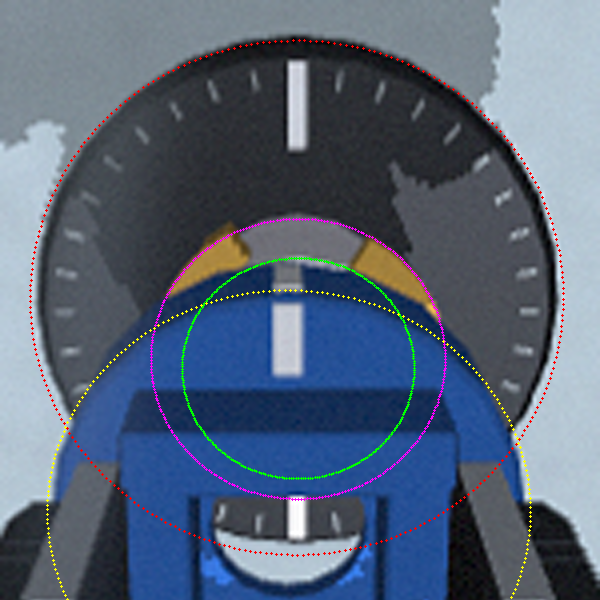

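```bash
python3 -m jog '[[1.1,0.7,-10,0,30],[2.2,1.4,-25,0,30],[2.2,1.4,-33,0,30],[2.2,1.4,-33,0,30],[2.2,1.4,-33,0,30],[2.2,1.4,-33,0,30],[2.2,1.4,-33,0,30],[2.2,1.4,-33,0,30],[2.2,1.4,-33,0,30],[2.2,1.4,-33,0,30]]'
python3 - <<'E'
from h import *
s,R=tool();p=s["tool_pos"];c=bot.read_camera("wrist");print(p*1e3)
tx=R[:,0];tz=R[:,2]
B=np.array([.5957,-.0274,.022])
g=cv2.cvtColor(c["pixels"],cv2.COLOR_RGB2GRAY).astype(int)
b1,st=blob(c,g>130,254,165,14);A=onz(c,*b1,.022);print(b1,st,(A-B)@tx*1e3,(A-B)@tz*1e3)
X=onz(c,251.8,255.7,p[2]-.0122);print("ring rel barrel",(X-B)@tx*1e3,(X-B)@tz*1e3)
k=4;big=cv2.resize(c["pixels"][130:280,170:340,::-1],None,fx=k,fy=k,interpolation=cv2.INTER_CUBIC)
cv2.imwrite("pics/c20.png",big)
sc=bot.read_camera("scene");cut(sc,251,205,35,"pics/c21.png",9)
E
```

```text
time: 21.85
tool_pos: [0.5966, -0.0253, 0.1213]
tcp_rot: [-1.545, 0.332, -0.333]
wrist_force: [-0.0, -0.4, -0.1]
width: 0.428
[596.59313131 -25.30070826 121.32094676]
[249.22222222 151.44444444] [247 151   5   2   9] -34.530269006992334 -0.04522141427716839
ring rel barrel -0.6461802718718117 1.6914555333221364
```

View pics/c20.png

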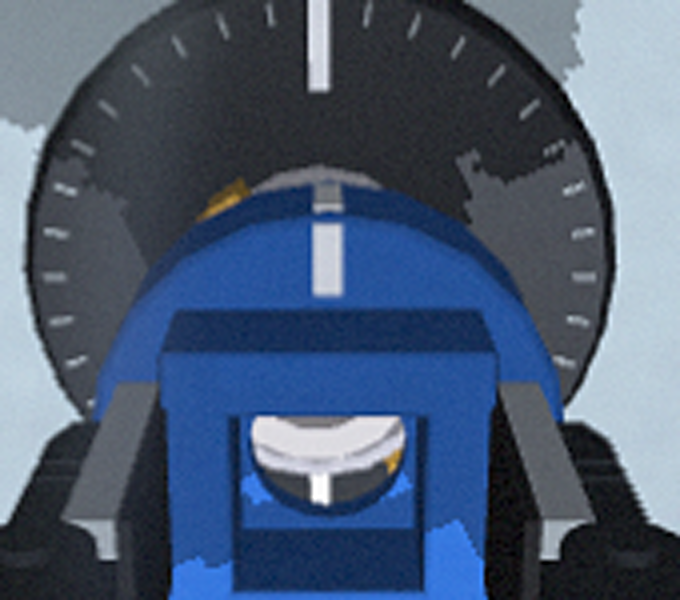

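View pics/c21.png

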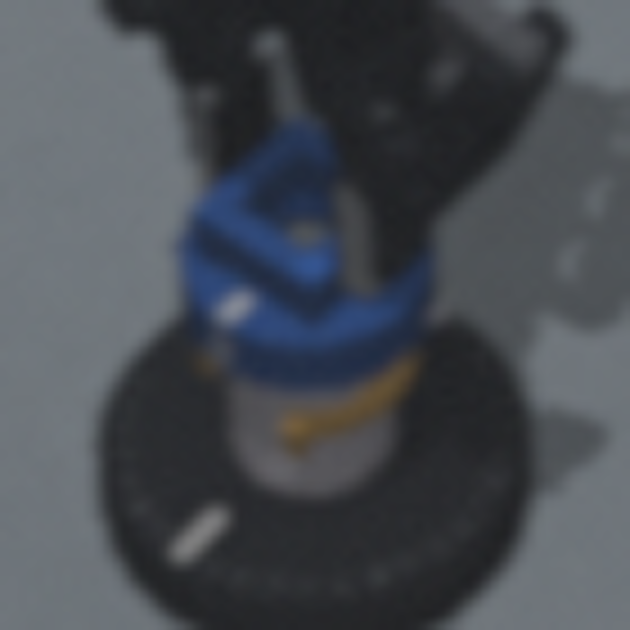

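```bash
python3 -m jog '[[0.1,-1.4,0,0,30],[0.1,-1.4,0,0,30],[0.1,-1.4,-3,0,30],[0.1,-1.4,-6,0,30],[0.1,-1.4,-9,0,30],[0.1,-1.4,-11,0,30],[0.1,-1.4,-11,0,30],[0.1,-1.4,-11,0,30],[0.1,-1.4,-11,0,30],[0.1,-1.4,-11,0,30]]'
python3 - <<'E'
from h import *
s,R=tool();p=s["tool_pos"];c=bot.read_camera("wrist");print(p*1e3,s["wrist_force"])
tx=R[:,0];tz=R[:,2]
B=np.array([.5957,-.0274,.022])
X=onz(c,251.8,255.7,p[2]-.0122);print("ring rel barrel",(X-B)@tx*1e3,(X-B)@tz*1e3)
k=4;big=cv2.resize(c["pixels"][130:280,170:340,::-1],None,fx=k,fy=k,interpolation=cv2.INTER_CUBIC)
cv2.imwrite("pics/c22.png",big)
sc=bot.read_camera("scene");cut(sc,251,205,35,"pics/c23.png",9)
E
```

```text
time: 23.2
tool_pos: [0.5968, -0.0267, 0.1104]
tcp_rot: [-1.545, 0.332, -0.333]
wrist_force: [1.2, -0.5, -0.3]
width: 0.428
[596.78952957 -26.68837477 110.40499678] [ 1.15396387 -0.52572459 -0.26331814]
ring rel barrel 0.13677224451935785 0.49957620963494886
```

View pics/c22.png

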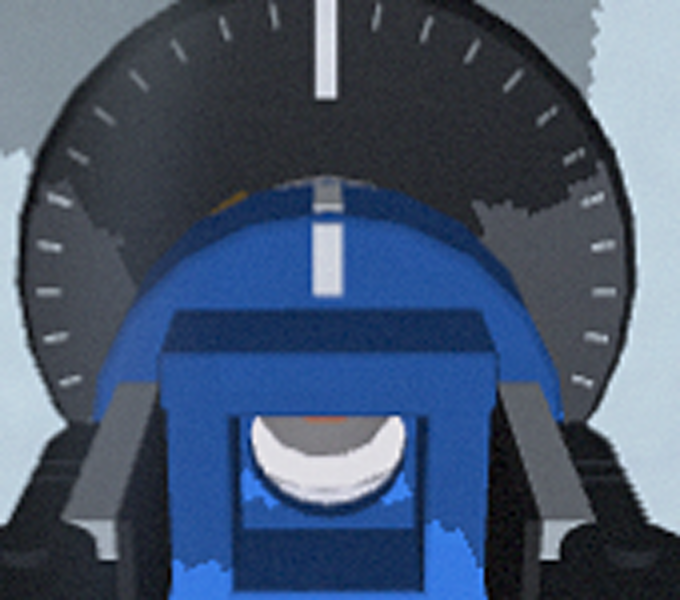

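View pics/c23.png

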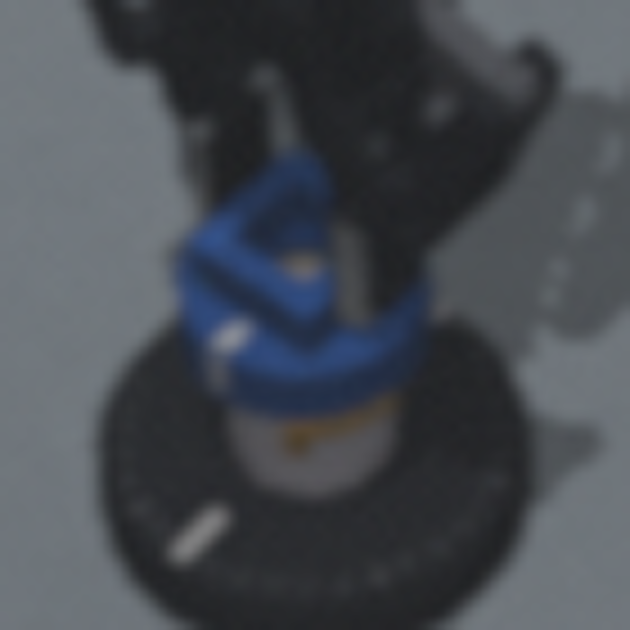

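```bash
python3 -m jog '[[0,-0.3,-1,0,30],[0,-0.3,-2.5,0,30],[0,-0.3,-4,0,30],[0,-0.3,-5,0,30],[0,-0.3,-6,0,30],[0,-0.3,-7,0,30],[0,-0.3,-8,0,30],[0,-0.3,-9,0,30],[0,-0.3,-9.5,0,30],[0,-0.3,-9.5,0,30]]'
```

```text
time: 24.55
tool_pos: [0.5966, -0.027, 0.1007]
tcp_rot: [-1.545, 0.333, -0.332]
wrist_force: [-0.2, -0.6, -1.1]
width: 0.424
```

```bash
python3 -m jog '[[0,0,-1,0,30],[0,0,-2,0,30],[0,0,-2.5,0,30],[0,0,-3,0,30],[0,0,-3.5,0,30],[0,0,-4,0,30],[0,0,-4,0,30],[0,0,-4,0,30],[0,0,-4,0,30],[0,0,-4,0,30]]'
python3 - <<'E'
from h import *
s,R=tool();print(s["tool_pos"]*1e3,s["wrist_force"],s["torque"],s["q"][5])
E
```

```text
time: 25.8
tool_pos: [0.5969, -0.027, 0.097]
tcp_rot: [-1.545, 0.332, -0.333]
wrist_force: [-0.3, -0.3, 2.0]
width: 0.427
[596.9099699  -26.99326563  96.97706636] [-0.32442868 -0.2636452   1.98566525] [-0.04437627 -0.0130702   0.00870893] -1.233731243862527
```

```bash
python3 -m jog '[[0,0,0,-4,30],[0,0,0,-9,30],[0,0,0,-14,30],[0,0,0,-19,30],[0,0,0,-24,30],[0,0,0,-29,30],[0,0,0,-34,30],[0,0,0,-36,30],[0,0,0,-36,30],[0,0,0,-36,30]]'
python3 - <<'E'
from h import *
s,R=tool();print(s["tool_pos"]*1e3,s["wrist_force"],s["torque"],np.degrees(np.arctan2(R[1,2],R[0,2])))
c=bot.read_camera("wrist");k=4;cv2.imwrite("pics/c24.png",cv2.resize(c["pixels"][130:280,170:340,::-1],None,fx=k,fy=k,interpolation=cv2.INTER_CUBIC))
E
```

```text
time: 27.05
tool_pos: [0.597, -0.027, 0.097]
tcp_rot: [-1.411, 0.818, -0.819]
wrist_force: [0.7, 0.2, 2.0]
width: 0.428
[597.04010002 -27.01783901  96.96600894] [0.68367208 0.2158971  2.04077041] [ 0.01355994 -0.18917104 -0.0053095 ] 29.752692008947367
```

View pics/c24.png

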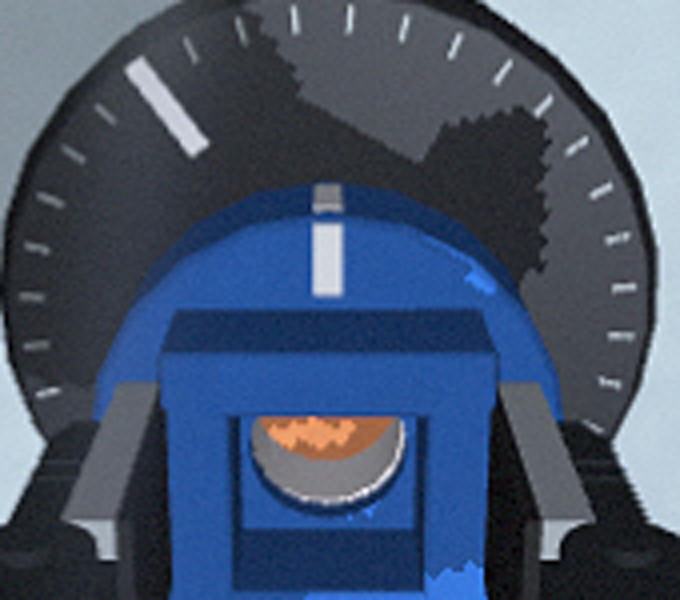

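```bash
python3 -m jog '[[0,0,0,-5,30],[0,0,-0.3,-10,30],[0,0,-0.6,-15,30],[0,0,-0.9,-20,30],[0,0,-1.2,-25,30],[0,0,-1.5,-30,30],[0,0,-1.8,-35,30],[0,0,-2.1,-40,30],[0,0,-2.4,-45,30],[0,0,-2.4,-45,30]]' 80
python3 - <<'E'
from h import *
s,R=tool();print(s["tool_pos"]*1e3,s["wrist_force"],s["torque"],np.degrees(np.arctan2(R[1,2],R[0,2])))
c=bot.read_camera("wrist");k=4;cv2.imwrite("pics/c25.png",cv2.resize(c["pixels"][130:280,170:340,::-1],None,fx=k,fy=k,interpolation=cv2.INTER_CUBIC))
E
```

```text
time: 28.35
tool_pos: [0.5972, -0.027, 0.0951]
tcp_rot: [-1.071, 1.402, -1.403]
wrist_force: [-0.1, -0.2, 4.4]
width: 0.418
[597.1744081  -27.03314596  95.05330837] [-0.09172642 -0.196837    4.40206623] [ 0.01186146  0.00894508 -0.02529561] -15.24643089133474
```

View pics/c25.png

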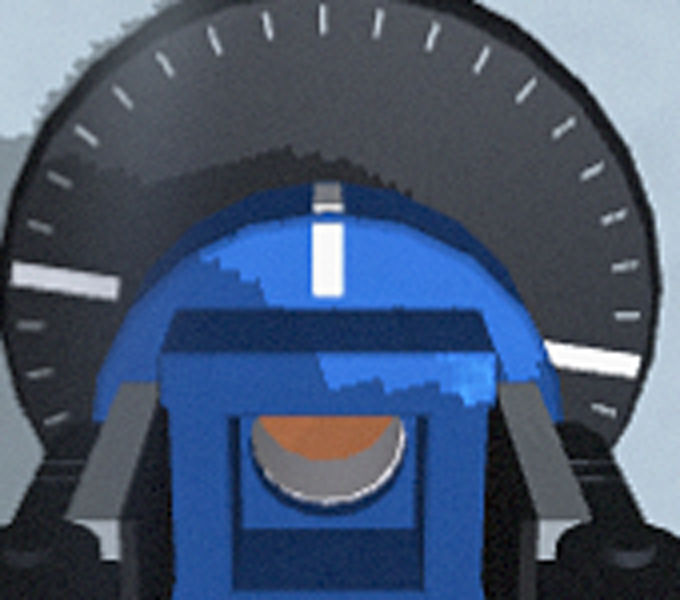

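```bash
python3 -m jog '[[0,0,-0.3,-5,30],[0,0,-0.6,-10,30],[0,0,-0.9,-15,30],[0,0,-1.2,-20,30],[0,0,-1.4,-25,30],[0,0,-1.4,-30,30],[0,0,-1.4,-35,30],[0,0,-1.4,-40,30],[0,0,-1.4,-43,30],[0,0,-1.4,-45,30]]' 80
python3 - <<'E'
from h import *
s,R=tool();print(s["tool_pos"]*1e3,s["wrist_force"],s["torque"],np.degrees(np.arctan2(R[1,2],R[0,2])))
E
```

```text
time: 29.65
tool_pos: [0.5971, -0.027, 0.0936]
tcp_rot: [-0.511, 1.929, -1.93]
wrist_force: [0.4, 0.2, 5.6]
width: 0.416
[597.14018339 -27.00158675  93.61403925] [0.3682973  0.16543077 5.58349166] [0.0141151  0.06725142 0.07771226] -60.28171009303897
```

```bash
python3 -m jog '[[0,0,0,-2,30],[0,0,0,-4,30],[0,0,0,-5,30],[0,0,0,-6,30],[0,0,0,-7,30],[0,0,0,-8,30],[0,0,0,-8,30],[0,0,0,-8,30],[0,0,0,-8,30],[0,0,0,-8,30]]' 80
python3 - <<'E'
from h import *
s,R=tool();print(s["tool_pos"]*1e3,s["wrist_force"],s["torque"],np.degrees(np.arctan2(R[1,2],R[0,2])))
c=bot.read_camera("wrist");k=4;cv2.imwrite("pics/c26.png",cv2.resize(c["pixels"][130:280,170:340,::-1],None,fx=k,fy=k,interpolation=cv2.INTER_CUBIC))
sc=bot.read_camera("scene");cut(sc,251,205,35,"pics/c27.png",9)
E
```

```text
time: 30.9
tool_pos: [0.597, -0.0267, 0.0936]
tcp_rot: [-0.392, 2.008, -2.011]
wrist_force: [-0.1, 1.6, 5.4]
width: 0.417
[597.0477546  -26.65349753  93.59981956] [-0.11490105  1.60614984  5.36435104] [0.3280139  0.05988338 1.84767962] -67.87675624799762
```

View pics/c26.png

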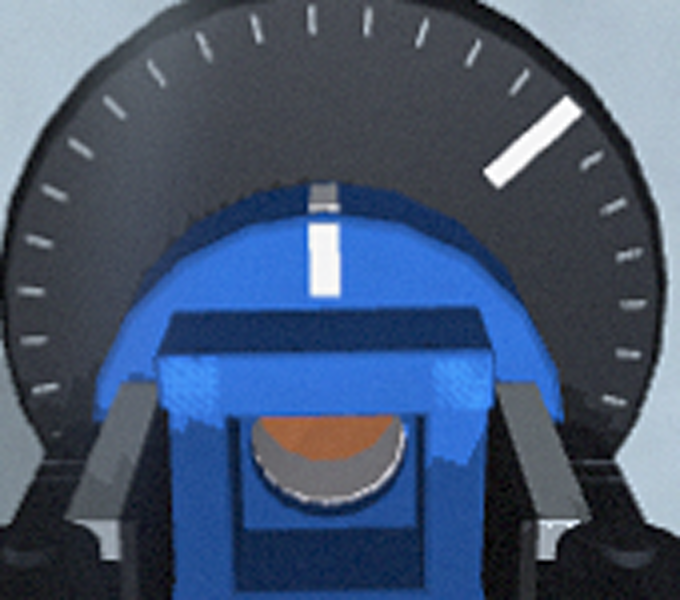

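View pics/c27.png

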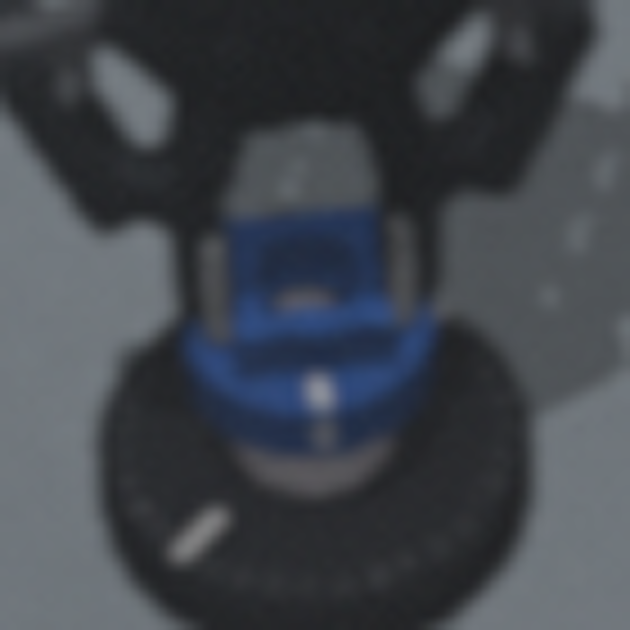

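```bash
python3 -m jog '[[0,0,0,1,30],[0,0,0,1.5,30],[0,0,0,1.5,45],[0,0,0,1.5,55],[0,0,0,1.5,65],[0,0,2,1.5,65],[0,0,20,1.5,65],[0,0,60,1.5,65],[0,0,110,1.5,65],[0,0,120,1.5,65]]'
python3 - <<'E'
from h import *
c=bot.read_camera("wrist");c=bot.read_camera("wrist");s,R=tool();p=s["tool_pos"];print(p*1e3,s["wrist_force"],s["torque"],np.degrees(np.arctan2(R[1,2],R[0,2])))
cv2.imwrite("pics/c28.png",cv2.resize(c["pixels"][110:260,165:345,::-1],None,fx=4,fy=4,interpolation=cv2.INTER_CUBIC))
sc=bot.read_camera("scene");cut(sc,251,205,35,"pics/c29.png",9)
E
```

```text
time: 32.25
tool_pos: [0.5998, -0.0273, 0.2196]
tcp_rot: [-0.4, 1.992, -1.998]
wrist_force: [0.2, -0.0, 0.5]
width: 0.759
[598.18177332 -27.13582778 216.29472215] [ 0.72094873 -0.30421888  0.62995964] [-0.04152574 -0.00838672  0.00107436] -66.79411431867096
```

View pics/c28.png

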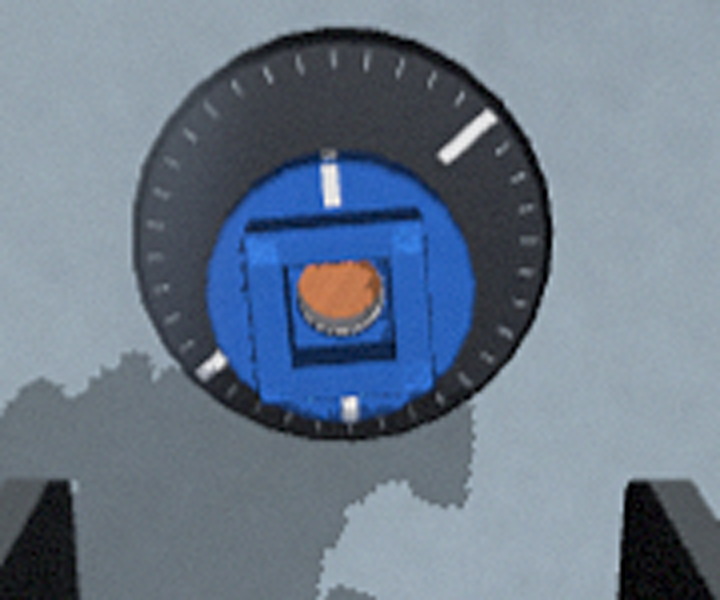

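View pics/c29.png

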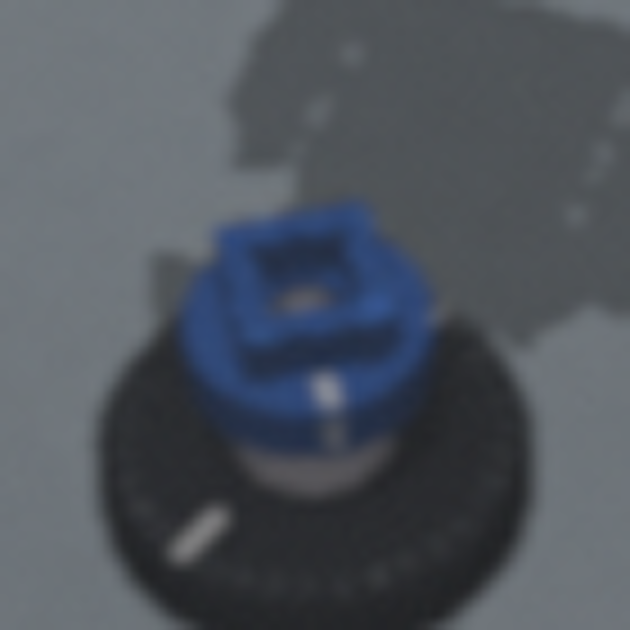

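Run:
```python
from h import *
c=bot.read_camera("wrist")
g=cv2.cvtColor(c["pixels"],cv2.COLOR_RGB2GRAY).astype(int);S=hsv(c)[...,1]
def L(pts,z):
    P=[]
    for x,y in pts:
        u,v=165+x/4-.5,110+y/4-.5
        b,st=blob(c,(g>150)&(S<60),u,v,8);P.append(onz(c,*b,z));print(b,st[4])
    d=P[1]-P[0];print(np.degrees(np.arctan2(d[1],d[0])),np.linalg.norm(d)*1e3,(P[0]+P[1])*500)
L(((331,190),(349,408)),.065);L(((212,364),(468,138)),.022)
# height: plate outline diameter 61
H=hsv(c);m=(H[...,0]>105)&(H[...,0]<125)&(H[...,1]>130);m[:,:200]=0;m[:,300:]=0;m[240:]=0
```

```text
[248.94594595 153.45945946] 37
[253.66666667 209.83333333] 18
-152.1331679207259 51.23420565336351 [593.80591035 -27.75973761  65.        ]
[218.95454545 198.95454545] 22
[282.74074074 141.85185185] 54
-24.28345926638036 87.32083544172575 [593.71094935 -26.34389665  22.        ]
```

```bash
python3 -m jog '[[0,0,-30,4.7,65],[0,0,-70,4.7,65],[0,0,-105,4.7,65],[0,0,-115,4.7,65],[0,0,-118,4.7,65],[0,0,-118.5,4.7,65],[0,0,-118.5,4.7,55],[0,0,-118.5,4.7,30],[0,0,-118.5,4.7,30],[0,0,-118.5,4.7,30]]' 60
python3 - <<'E'
from h import *
s,R=tool();p=s["tool_pos"];print(p*1e3,s["wrist_force"],s["torque"],np.degrees(np.arctan2(R[1,2],R[0,2])))
E
```

```text
time: 33.7
tool_pos: [0.5975, -0.027, 0.0961]
tcp_rot: [-0.482, 1.948, -1.949]
wrist_force: [-0.9, 0.6, 6.6]
width: 0.424
[597.49626409 -26.9518314   96.05024135] [-0.93483519  0.59029291  6.57370678] [0.07390748 0.27623084 0.08327886] -62.08688369255736
```

```bash
python3 -m jog '[[0,0,0,-1,30],[0,0,0,-2,30],[0,0,0,-3,30],[0,0,0,-4,30],[0,0,0,-4.5,30],[0,0,0,-5,30],[0,0,0,-5,30],[0,0,0,-5,30],[0,0,0,-5,30],[0,0,0,-5,30]]'
python3 - <<'E'
from h import *
s,R=tool();p=s["tool_pos"];print(p*1e3,s["wrist_force"],s["torque"],np.degrees(np.arctan2(R[1,2],R[0,2])))
E
```

```text
time: 34.95
tool_pos: [0.5975, -0.0269, 0.0961]
tcp_rot: [-0.408, 1.997, -2.0]
wrist_force: [-0.8, 2.4, 5.3]
width: 0.422
[597.51239789 -26.85976236  96.06445168] [-0.83382642  2.42165321  5.28655756] [0.16521891 0.24771522 1.4562789 ] -66.82525589016171
```

```bash
python3 -m jog '[[0,0,0,0.5,36],[0,0,0,0.5,42],[0,0,0,0.5,50],[0,0,0,0.5,65],[0,0,2,0.5,70],[0,0,20,0.5,70],[0,0,60,0.5,70],[0,0,110,0.5,70],[0,0,120,0.5,70],[0,0,120,0.5,70]]'
python3 - <<'E'
from h import *
c=bot.read_camera("wrist");c=bot.read_camera("wrist");c=bot.read_camera("wrist")
s,R=tool();p=s["tool_pos"];print(p*1e3,s["wrist_force"])
cv2.imwrite("pics/c30.png",cv2.resize(c["pixels"][110:260,165:345,::-1],None,fx=4,fy=4,interpolation=cv2.INTER_CUBIC))
sc=bot.read_camera("scene");cv2.imwrite("pics/s30.png",sc["pixels"][:,:,::-1])
g=cv2.cvtColor(c["pixels"],cv2.COLOR_RGB2GRAY).astype(int);S=hsv(c)[...,1]
def L(pts,z):
    P=[]
    for x,y in pts:
        u,v=165+x/4-.5,110+y/4-.5
        b,st=blob(c,(g>150)&(S<60),u,v,8);P.append(onz(c,*b,z));print(b,st[4])
    d=P[1]-P[0];print(np.degrees(np.arctan2(d[1],d[0])),np.linalg.norm(d)*1e3)
L(((331,190),(345,408)),.065);L(((212,364),(468,138)),.022)
E
```

```text
time: 36.2
tool_pos: [0.5976, -0.0271, 0.2166]
tcp_rot: [-0.41, 1.994, -1.996]
wrist_force: [0.2, -0.1, 0.1]
width: 0.819
[595.45642522 -26.90056805 212.70310848] [-0.04749246  0.68929204  0.22779297]
[250.33333333 152.9       ] 30
[254.59090909 208.72727273] 22
-152.29038572923363 50.55600214848307
[219.23076923 197.65384615] 26
[283.2244898  140.93877551] 49
-24.356329486913996 86.93594701638982
```

View pics/c30.png

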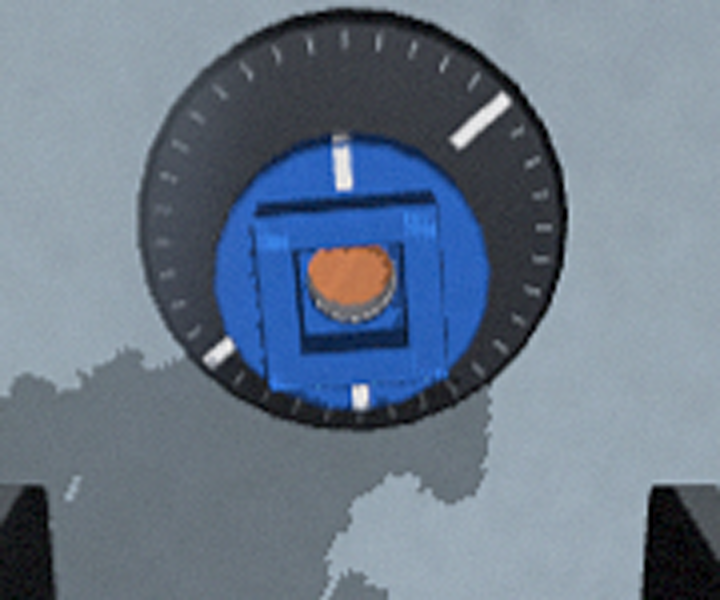

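View pics/s30.png

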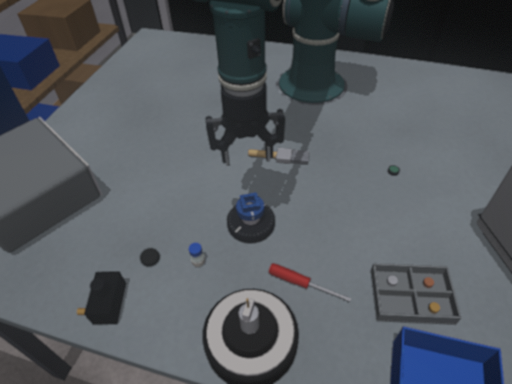

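```bash
python3 -c "
from workcell import bot
print(bot.finish_job())"
```

```text
the job is handed in; nothing more can be done
None
```

The filter, then the spacer, are in the bore, and the ring is screwed down to its stop over them. I let go and handed the job in at about 36 s.

- **Stack:** The wrist pictures showed the copper face level in the bore after the drop. The spacer then sat level on top of it and stood proud of the rim.
- **Ring:** I turned it clockwise until the moment about the vertical rose to 1.85 N m. After letting go, the marks put it about 128° from the entry gap, against a stop at about 130°. I thought it might have sprung back, so I gripped it again and turned until the moment rose to 1.46 N m. It came to rest at the same 128°, so I take that as the stop.
- **Clamping:** The tool dropped about 3.4 mm while screwing, against the 4 mm I expected from the ring, probably because the grip or the arm gave a little. I did not measure the ring's height or the seat's travel directly, so full clamping rests on the angle and the stop.
- **At the end:** The gripper was clear of the ring and there was no significant wrist force. In the last scene picture the other things on the bench looked to be where they were; I did not measure them.

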